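# Clamp an offcut in the cam jig

## Task

Set the loose wooden offcut in the gluing jig for work, only by pushing with a fingertip and without lifting it: first, with the cam lever still open, push the offcut along by its free end until its other end is up against the jig's end stop. Then push the wooden lever round with one finger as far as the steel pin, so that its cam presses the offcut flat and tight against the long fence, and let go of it there. Leave the tape measure, block plane and cork block where they are.

Things in the scene. Friction and masses are not known exactly. Their poses are not given: they have to be found in the camera images.
- jig: Gluing jig fixed to the bench, a plywood board 18 mm thick with strips. Origin on the cam pivot axis at bench height; z up, x from the pivot square to the long fence (roughly away from the robot), y along the fence to the end stop (roughly to the robot's left). Board: x -45 to +115, y -155 to +135 mm.
- fence_face (a point): Point on the face of the long wooden fence, at the board: x = +82, y = 0, z = 18 mm in the jig's frame (axes as the jig's). The face looks along -x, runs from y = -131 to +134 mm, and its top is 44 mm above the bench.
- stop_face (a point): Point on the face of the end stop, a wooden strip square to the fence: x = +57, y = +100, z = 18 mm in the jig's frame (axes as the jig's). The face looks along -y, runs from x = +6 to +82 mm, top 44 mm above the bench.
- pin_top (a point): Top of the upright steel pin, 8 mm thick, that stops the closed lever: x = +14, y = -75, z = 58 mm in the jig's frame.
- offcut_center (a point): Centre of the loose brown wooden offcut (0.1 to 0.2 kg) lying on the jig's board between cam and fence: 160 mm long (own x, roughly along the jig's y), 50 wide, 30 high. It starts 20 to 45 mm short of the end stop and a few mm off the fence. Seated, its centre is at x = +57, y = +20, z = 33 mm in the jig's frame.
- cam_lever (a joint): Lever angle, rad, growing counter-clockwise seen from above. At 0 it is wide open and points along 170 degrees in the jig's frame (from the jig's x, counter-clockwise; roughly towards the robot); at 1.75 it meets the pin and points along the jig's -y. It starts at 0 to 0.5 and stays where it is left (friction 0.2 N m).
- lever_end (a point): Point on the lever's centre line, 105 mm from the pivot, 50 mm above the bench; own x points outward along the lever. The lever is a wooden bar 18 mm wide, 44 to 56 mm above the bench, reaching 125 mm from the pivot. Its cam (radius 22 mm, below the bar) meets the offcut in the last 0.5 to 1.4 rad; the push needed here rises from 2 N to about 10 N at the end.
- tape_measure: Bystander: yellow tape measure 80x31x66 mm standing on the bench to the left; origin at the centre of its underside.
- block_plane: Bystander: red block plane 168x52x71 mm on the bench to the right; origin at the centre of its underside.
- cork: Bystander: cork sanding block 110x60x35 mm on the bench to the right; origin at the centre of its underside.
Not all that is in view belongs to the job. Leave any purple look-alike of the part that bears offcut_center alone.

How it is judged:
On the way, in this order (a step that is already met when the one before it is completed fails the run):
1. the offcut's end is against the end stop (gap under 4 mm) while the lever is still open (below 1.1 rad) (y of offcut_center in the frame of jig above 0.016 m and value of joint cam_lever below 1.1 rad), for 0.2 s.
2. the lever is pushed round to the pin (above 1.6 rad) (value of joint cam_lever above 1.6 rad), for 0.2 s.
At the end, for the whole second after the job is handed in: the lever is at the pin (within 0.15 rad), the cam presses on the offcut with more than 2 N, the offcut lies flat on the board with its end within 4 mm of the end stop and its side within 2.5 mm of and parallel (0.03 rad) to the fence, at rest (value of joint cam_lever above 1.6 rad and contact force between cam_lever and offcut above 2 N and y of offcut_center in the frame of jig above 0.016 m and x of offcut_center in the frame of jig above 0.0541 m and z of offcut_center in the frame of jig below 0.037 m and angle between the x axis of offcut_center and the y axis of jig, either way round below 0.03 rad and linear speed of offcut below 0.01 m/s); the robot touches nothing.
It fails at once if the offcut is lifted or tipped (z of offcut_center in the frame of jig above 0.043 m or angle between offcut_center's own z axis and vertical above 0.15 rad).
It fails at once if the tape measure, block plane or cork block is moved by more than 20 mm (distance of any of tape_measure, block_plane, cork from where it was at the start of the episode above 0.02 m).
It also fails if it takes over 51 s, if anything falls off the work surface, if the arm or the gripper's body presses on something with over 40 N, if the wrist force passes 120 N, or if a joint passes its speed limit or range.

## Robot

A 6-joint arm with a two-finger parallel gripper is mounted at the origin on a cart in front of the work surface, level with it; the furniture and walls round the work are solid. World frame = base frame: x ahead of the robot, y to its left, z up, the work surface at z = 0. Lengths are in m, angles in rad, forces in N, time in s.
With the tool pointing down it reaches from about 0.425 to 0.95 m from the base axis. Payload 3.5 kg.
Tool frame: the origin (TCP) lies on the mounting face of the last link; the fingertips stand 173 mm ahead of it and the grasp point (between the pads) lies 155 mm ahead of it; z points along the fingers, x is the direction in which the jaws open and shut, and the axes are right-handed (so a half turn about z gives the same grasp; the last joint's range is limited). The gripper opens to 85 mm and grips with 20 to 120 N. Pads are 22 mm wide; open, the fingers measure 114 mm over their backs; the gripper's body (76 mm by 85 mm) begins 54 mm behind the grasp point. The pads swing forward as they close: fully open they stand 13 mm farther back than shut.
Start: joints at [0.962, 0.286, 1.577, -0, 1.279, -0.15], TCP at [0.299, 0.605, 0.405] pointing down, gripper open.
Joint ranges: [-2.77, 2.77], [-0.9, 2.22], [0.21, 2.48], [-1.53, 4.67], [0.24, 2.81], [-2.84, 2.84]. Speed limits (rad/s): [2.79, 2.79, 3.14, 3.14, 3.14, 3.14].

## Interface

Orientations are given as a unit quaternion [x, y, z, w].
In Python, from plant import get_state, read_camera, sign_off gives the robot as it stands.
- The arm moves only by the shell command python3 -m jog 'ROWS' [FORCE]. ROWS is JSON, a list of rows, each an object of numbers: "grip": the closure, from 0 (fully open) to 1 (shut); "x", "y", "z": the shift along the tool's x, y, z in mm; "rx", "ry", "rz": the turn, a rotation vector about the tool's x, y, z in degrees. A call has 1 to 8 rows; each row shifts and turns the commanded pose from where the row before left it, along the tool's axes as they then stand; what a row does not reach is not made up. A row lasts 1/12 s, in which the tool goes at most 41.7 mm and 7.16 degrees, less where a joint would pass 70% of its speed; a pose out of reach is approached as far as the arm can. A call with a gripper value outside its range is refused whole. The fingers move at their own pace and stop on an object; FORCE is the grip in N (left out, the last holds). Time passes only in rows, so rows that do not move let the fingers close. It gives the time, the measured TCP pose, the force and the opening at its end, in the units of the state.
- get_state(): the state, without advancing time (a new reading comes with each control period).
- read_camera(name): name is "scene" or "top"; returns a dict with "frame" (420x560x3 uint8, red, green, blue), "intrinsics" (3x3 intrinsics, pixels), "R" (3x3) and "t" (3): a world point X has camera coordinates R X + t. Camera axes: x right, y down, z forward; pixel columns grow to the right and rows downward; lengths in m; the calibration is good to about 2 mm. A picture is of the moment at which its call begins. There is no depth.
- sign_off(): hands the job in, once; it reports no verdict.
The state is a dict: "time": time; "qpos": joint angles; "dq": joint speeds; "joint_efforts": joint torques, N m; "eef_pos": TCP position; "tcp_rot": TCP orientation; "contact_force": force on the tool from outside, world axes, zero at the start; "wrist_torque": the same for the moment, N m; "opening": opening from 0.0 (shut) to 1.0 (fully open).
Only numpy, scipy, OpenCV 4.12 (cv2) and the standard library are available. Lean on these libraries where they do the work, as an engineer would, in place of code of your own. Each camera call takes 0.05 s, during which the arm holds its last target.

## Working session

There is one attempt and no reset: what is moved stays moved. The work goes in short steps, Python scripts to look and compute and a shell command to move; the robot and the scene stay as the last step left them, time stands still between calls to the robot, and variables do not carry over. Pictures are saved under pics/ and viewed, and the job is handed in when it is done.

```bash
ls; mkdir -p pics; python3 - <<'E'
from plant import get_state, read_camera
import cv2,json,numpy as np
s=get_state();print({k:np.round(v,3).tolist() for k,v in s.items()})
for n in("scene","top"):
    c=read_camera(n);cv2.imwrite(f"pics/{n}0.png",c["frame"][:,:,::-1]);np.savez(f"{n}_cal.npz",K=c["intrinsics"],R=c["R"],t=c["t"])
    print(n,np.round(c["intrinsics"],1).tolist(),np.round(c["R"],3).tolist(),np.round(c["t"],3).tolist())
E
```

```text
pics
{'time': 0.0, 'qpos': [0.962, 0.287, 1.578, 0.0, 1.279, -0.15], 'dq': [0.001, 0.0, 0.0, 0.0, 0.0, 0.002], 'joint_efforts': [0.0, -40.597, -29.263, -0.0, 0.006, 0.0], 'eef_pos': [0.299, 0.605, 0.403], 'tcp_rot': [0.849, 0.528, -0.001, 0.0], 'contact_force': [0.173, 1.041, 0.06], 'wrist_torque': [-0.033, -0.011, -0.009], 'opening': 0.999}
scene [[392.2, 0.0, 274.3], [0.0, 392.2, 209.8], [0.0, 0.0, 1.0]] [[0.486, -0.874, 0.015], [-0.637, -0.366, -0.679], [0.599, 0.32, -0.734]] [-0.296, 0.423, 1.001]
top [[446.5, 0.0, 279.4], [0.0, 446.5, 216.4], [0.0, 0.0, 1.0]] [[-0.025, -1.0, -0.001], [-0.99, 0.025, -0.136], [0.136, -0.002, -0.991]] [0.012, 0.592, 1.285]
```

View pics/scene0.png

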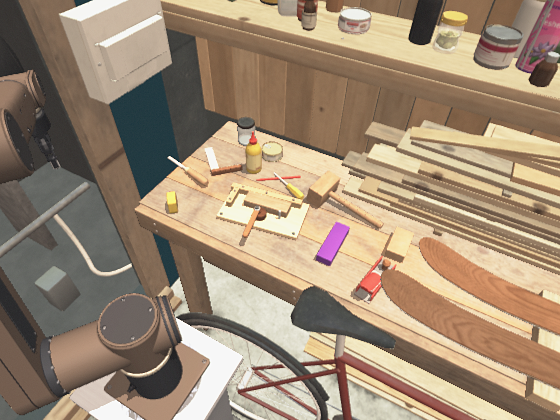

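View pics/top0.png

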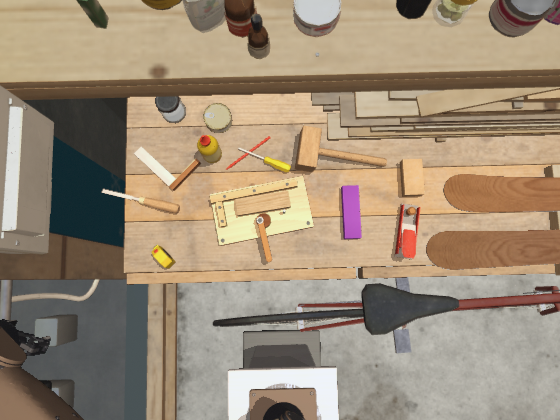

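```bash
python3 - <<'E'
import cv2
a=cv2.imread("pics/top0.png")[165:275,200:325];cv2.imwrite("pics/top0c.png",cv2.resize(a,None,fx=6.4,fy=5.4,interpolation=cv2.INTER_CUBIC) if 0 else cv2.resize(a,None,fx=5,fy=5,interpolation=cv2.INTER_CUBIC))
a=cv2.imread("pics/scene0.png")[175:250,205:320];cv2.imwrite("pics/scene0c.png",cv2.resize(a,None,fx=6,fy=6,interpolation=cv2.INTER_CUBIC))
E
```

```text
(no output)
```

View pics/top0c.png

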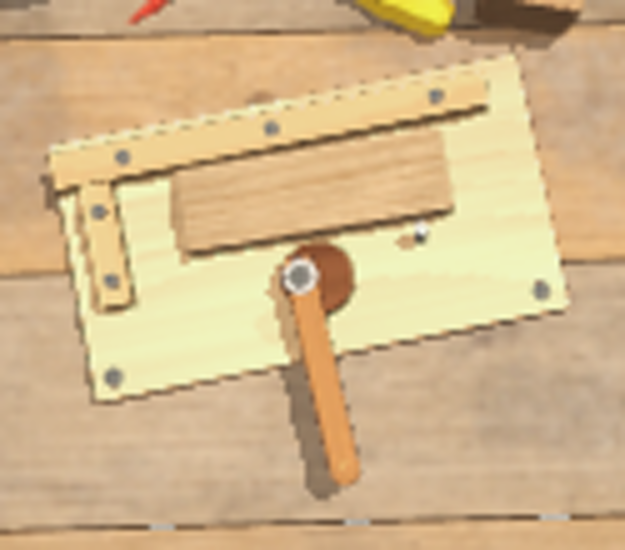

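View pics/scene0c.png

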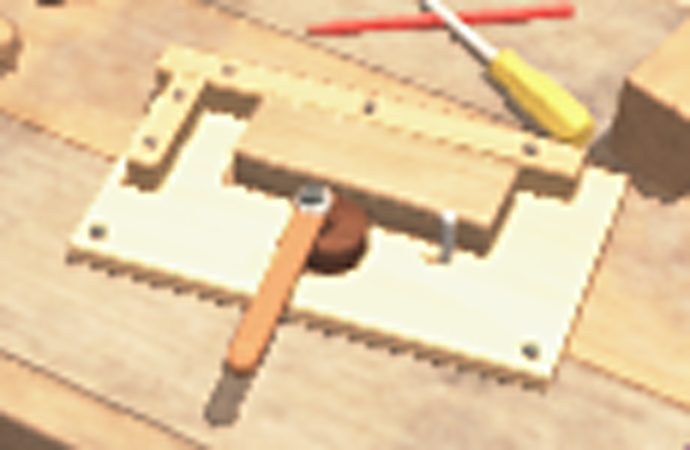

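```bash
cat > h.py <<'E'
import numpy as np
from scipy.optimize import least_squares
C={n:np.load(f"{n}_cal.npz") for n in("scene","top")}
def proj(n,X):
    c=C[n];p=(c["R"]@np.asarray(X).T).T+c["t"];p=p@c["K"].T;return p[...,:2]/p[...,2:]
def unproj(n,uv,z):
    c=C[n];d=c["R"].T@np.linalg.solve(c["K"],[uv[0],uv[1],1]);o=-c["R"].T@c["t"];return o+d*(z-o[2])/d[2]
def j2w(p,P):
    P=np.atleast_2d(P)/1000.;c,s=np.cos(p[2]),np.sin(p[2]);return np.c_[p[0]+c*P[:,0]-s*P[:,1],p[1]+s*P[:,0]+c*P[:,1],P[:,2]]
def w2j(p,X):
    c,s=np.cos(p[2]),np.sin(p[2]);d=np.asarray(X)[:2]-p[:2];return 1000*np.array([c*d[0]+s*d[1],-s*d[0]+c*d[1]])
def crop(u,v,o,k): return ((u+.5)/k-.5+o[0],(v+.5)/k-.5+o[1])
E
python3 - <<'E'
from h import *
T=[((517,57),(115,-155,18)),((568,305),(-45,-155,18)),((97,402),(-45,135,18)),((421,229),(14,-75,58))]
S=[((628,180),(115,-155,18)),((547,384),(-45,-155,18)),((70,252),(-45,135,18)),((449,213),(14,-75,58))]
tp=lambda u:crop(*u,(200,165),5); sp=lambda u:crop(*u,(205,175),6)
def f(p): return np.r_[(proj("top",j2w(p,[b for a,b in T]))-[tp(a) for a,b in T]).ravel(),(proj("scene",j2w(p,[b for a,b in S]))-[sp(a) for a,b in S]).ravel()]
r=least_squares(f,[.6,0,0]);p=r.x;print(p,np.degrees(p[2]));print(np.round(r.fun.reshape(-1,2),2).tolist())
np.save("jig.npy",p)
for n,u,z in [("off TL",(172,175),.048),("off TR",(442,130),.048),("off BR",(452,210),.048),("off BL",(185,253),.048),("pivot",(300,275),.06),("levend",(346,484),.056)]:
    print(n,w2j(p,unproj("top",tp(u),z)).round(1), unproj("top",tp(u),z).round(4))
for n,u,z in [("off TL",(262,98),.048),("off TR",(522,168),.048),("off BR",(490,226),.048),("off BL",(236,155),.048),("levend",(240,368),.056)]:
    print(n,w2j(p,unproj("scene",sp(u),z)).round(1))
E
```

```text
[0.58036881 0.05377837 0.17402743] 9.971037262104613
[[0.23, -0.65], [0.91, 0.74], [0.32, 0.37], [0.49, 0.15], [-0.25, -0.33], [0.12, -1.19], [-0.85, -1.46], [-0.56, 0.58]]
off TL [77.2 64.3] [0.6452 0.1305 0.048 ]
off TR [ 72.1 -98.2] [ 0.6684 -0.0304  0.048 ]
off BR [ 23.7 -94.3] [ 0.62  -0.035  0.048]
off BL [29.7 65.4] [0.5983 0.1233 0.048 ]
pivot [1.8 1.1] [0.5819 0.0552 0.06  ]
levend [-122.6   -1.5] [0.4599 0.031  0.056 ]
off TL [76.1 60.4]
off TR [  73.8 -101.6]
off BR [ 24.4 -98.1]
off BL [27.4 57.2]
levend [-124.2   -7. ]
```

```bash
cat >> h.py <<'E'
from scipy.spatial.transform import Rotation as Ro
def goto(jx,jy,tip,s=None):
    from plant import get_state
    s=get_state();p=np.load("jig.npy");w=j2w(p,[[jx,jy,0]])[0];w[2]=tip/1000+.173
    R=Ro.from_quat(s["tcp_rot"]);d=R.inv().apply(w-np.array(s["eef_pos"]))*1000
    x=R.as_matrix()[:,0];tipw=np.array(s["eef_pos"])+R.as_matrix()[:,2]*.173
    print("t",round(s["time"],2),"yaw-jig",round(np.degrees(np.arctan2(x[1],x[0])-p[2]),1),"tilt",np.degrees(np.arccos(-R.as_matrix()[2,2])).round(2),"tip jig",w2j(p,tipw).round(1),round(tipw[2]*1000,1),"dtool",d.round(1),"F",np.round(s["contact_force"],1),"q",np.round(s["qpos"],2),"op",s["opening"])
E
python3 -m jog '[{"grip":1,"rz":-7},{"grip":1,"rz":-7},{"grip":1,"rz":-7},{"grip":1,"rz":-7},{"grip":1,"rz":-7},{"grip":1,"rz":-1.3},{"grip":1},{"grip":1}]' 20
python3 -c "
from h import *
goto(49,-142,150)"
```

```text
t 0.1 yaw-jig 53.7 tilt 0.12 tip jig [-182.2  591.4] 230.5 dtool [-454.9  620.1   81.2] F [-0.1  0.4  0.6] q [ 0.96  0.29  1.58  0.    1.28 -0.15] op 1.0005436435231303$[0]: bad value
```

```bash
python3 -m jog '[{"grip":1,"x":0,"y":0,"z":0,"rx":0,"ry":0,"rz":-7}]' 20; python3 -m jog --help
```

```text
time: 0.18
eef_pos: [0.2988, 0.6051, 0.4037]
tcp_rot: [0.815, 0.579, -0.001, 0.0]
contact_force: [-0.0, -0.0, 0.7]
opening: 0.885invalid input: not JSON, or not a number
```

```bash
python3 -m jog '[{"grip":1,"x":0,"y":0,"z":0,"rx":0,"ry":0,"rz":-7},{"grip":1,"x":0,"y":0,"z":0,"rx":0,"ry":0,"rz":-7},{"grip":1,"x":0,"y":0,"z":0,"rx":0,"ry":0,"rz":-7},{"grip":1,"x":0,"y":0,"z":0,"rx":0,"ry":0,"rz":-7},{"grip":1,"x":0,"y":0,"z":0,"rx":0,"ry":0,"rz":-1.3},{"grip":1,"x":0,"y":0,"z":0,"rx":0,"ry":0,"rz":0}]' 20
python3 -c "
from h import *
goto(49,-142,150)"
```

```text
time: 0.68
eef_pos: [0.2988, 0.6051, 0.4041]
tcp_rot: [0.643, 0.766, -0.001, 0.0]
contact_force: [-0.1, 0.5, 0.6]
opening: 0.004
t 0.68 yaw-jig 89.9 tilt 0.06 tip jig [-181.9  591.6] 231.1 dtool [-733.5  231.7   81.5] F [-0.1  0.5  0.6] q [ 0.96  0.29  1.58  0.    1.28 -0.78] op 0.003862784521619645
```

```bash
python3 -m jog '[{"grip":1,"x":-36,"y":11.5,"z":0,"rx":0,"ry":0,"rz":0},{"grip":1,"x":-36,"y":11.5,"z":0,"rx":0,"ry":0,"rz":0},{"grip":1,"x":-36,"y":11.5,"z":0,"rx":0,"ry":0,"rz":0},{"grip":1,"x":-36,"y":11.5,"z":0,"rx":0,"ry":0,"rz":0},{"grip":1,"x":-36,"y":11.5,"z":0,"rx":0,"ry":0,"rz":0},{"grip":1,"x":-36,"y":11.5,"z":0,"rx":0,"ry":0,"rz":0},{"grip":1,"x":-36,"y":11.5,"z":0,"rx":0,"ry":0,"rz":0},{"grip":1,"x":-36,"y":11.5,"z":0,"rx":0,"ry":0,"rz":0}]'
python3 -m jog '[{"grip":1,"x":-36,"y":11.5,"z":0,"rx":0,"ry":0,"rz":0},{"grip":1,"x":-36,"y":11.5,"z":0,"rx":0,"ry":0,"rz":0},{"grip":1,"x":-36,"y":11.5,"z":0,"rx":0,"ry":0,"rz":0},{"grip":1,"x":-36,"y":11.5,"z":0,"rx":0,"ry":0,"rz":0},{"grip":1,"x":-36,"y":11.5,"z":0,"rx":0,"ry":0,"rz":0},{"grip":1,"x":-36,"y":11.5,"z":0,"rx":0,"ry":0,"rz":0},{"grip":1,"x":-36,"y":11.5,"z":0,"rx":0,"ry":0,"rz":0},{"grip":1,"x":-36,"y":11.5,"z":0,"rx":0,"ry":0,"rz":0}]'
python3 -m jog '[{"grip":1,"x":-36,"y":11.5,"z":20,"rx":0,"ry":0,"rz":0},{"grip":1,"x":-36,"y":11.5,"z":20,"rx":0,"ry":0,"rz":0},{"grip":1,"x":-36,"y":11.5,"z":20,"rx":0,"ry":0,"rz":0},{"grip":1,"x":-36,"y":11.5,"z":20,"rx":0,"ry":0,"rz":0},{"grip":1,"x":0,"y":0,"z":0,"rx":0,"ry":0,"rz":0}]'
python3 - <<'E'
from h import *
from plant import read_camera
import cv2
goto(49,-142,29)
for n in("top","scene"): cv2.imwrite(f"pics/{n}1.png",cv2.resize(read_camera(n)["frame"][140:290,190:390,::-1],None,fx=4,fy=4,interpolation=cv2.INTER_CUBIC))
E
```

```text
time: 1.35
eef_pos: [0.4399, 0.3359, 0.4047]
tcp_rot: [0.644, 0.765, 0.0, 0.0]
contact_force: [0.6, 0.4, 0.4]
opening: -0.001
time: 2.02
eef_pos: [0.5807, 0.0681, 0.4048]
tcp_rot: [0.644, 0.765, 0.0, 0.0]
contact_force: [2.3, 0.3, -0.6]
opening: 0.001
time: 2.43
eef_pos: [0.6493, -0.0658, 0.3207]
tcp_rot: [0.646, 0.764, -0.002, -0.003]
contact_force: [-1.0, -0.1, -1.1]
opening: 0.003
t 2.43 yaw-jig 89.6 tilt 0.4 tip jig [  46.  -129.5] 147.7 dtool [-12.4   2.7 118.7] F [-1.  -0.1 -1.1] q [-0.26  0.32  1.7  -0.    1.13 -1.99] op 0.002673580615872094
```

View pics/top1.png

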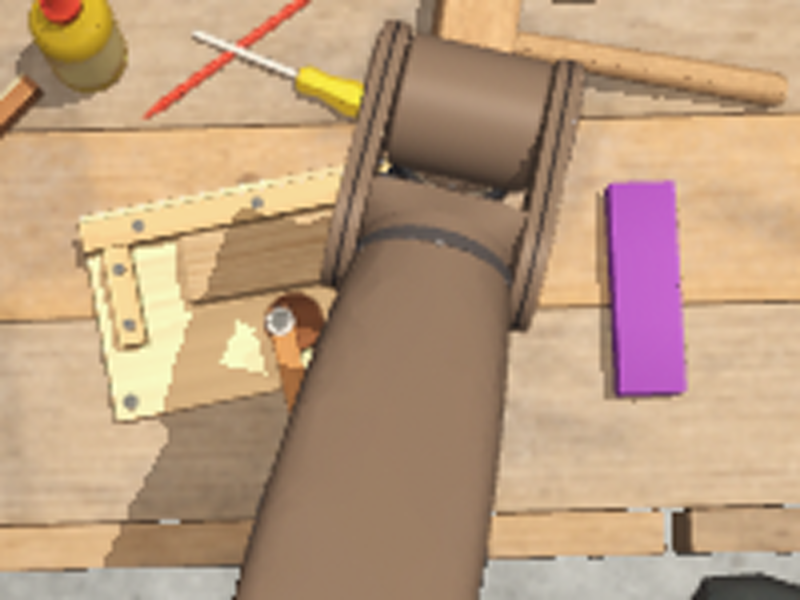

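View pics/scene1.png

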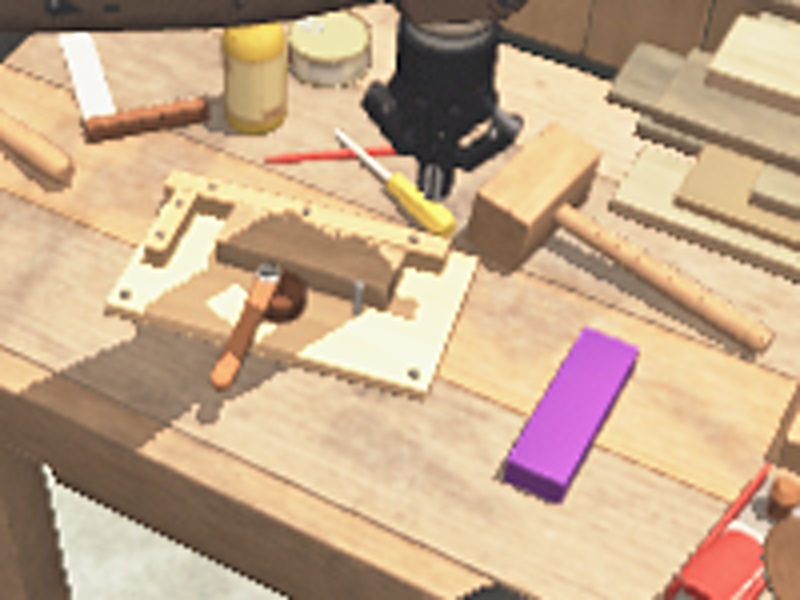

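```bash
python3 -m jog '[{"grip":1,"x":-13,"y":3,"z":10,"rx":0,"ry":0,"rz":0},{"grip":1,"x":0,"y":0,"z":30,"rx":0,"ry":0,"rz":0},{"grip":1,"x":0,"y":0,"z":30,"rx":0,"ry":0,"rz":0},{"grip":1,"x":0,"y":0,"z":25,"rx":0,"ry":0,"rz":0},{"grip":1,"x":0,"y":0,"z":15,"rx":0,"ry":0,"rz":0},{"grip":1,"x":0,"y":0,"z":9,"rx":0,"ry":0,"rz":0},{"grip":1,"x":0,"y":0,"z":0,"rx":0,"ry":0,"rz":0},{"grip":1,"x":0,"y":0,"z":0,"rx":0,"ry":0,"rz":0}]'
python3 - <<'E'
from h import *
from plant import read_camera
import cv2
goto(49,-142,29)
for n in("top","scene"): cv2.imwrite(f"pics/{n}2.png",cv2.resize(read_camera(n)["frame"][140:290,190:390,::-1],None,fx=4,fy=4,interpolation=cv2.INTER_CUBIC))
E
```

```text
time: 3.2
eef_pos: [0.6545, -0.0725, 0.2088]
tcp_rot: [0.643, 0.766, 0.0, 0.001]
contact_force: [0.8, 0.3, 0.1]
opening: 0.001
t 3.2 yaw-jig 90.1 tilt 0.1 tip jig [  51.4 -137.3] 35.8 dtool [-4.8 -2.2  6.8] F [0.8 0.3 0.1] q [-0.26  0.46  1.73 -0.    0.94 -2.01] op 0.0006601348187477227
```

View pics/scene2.png

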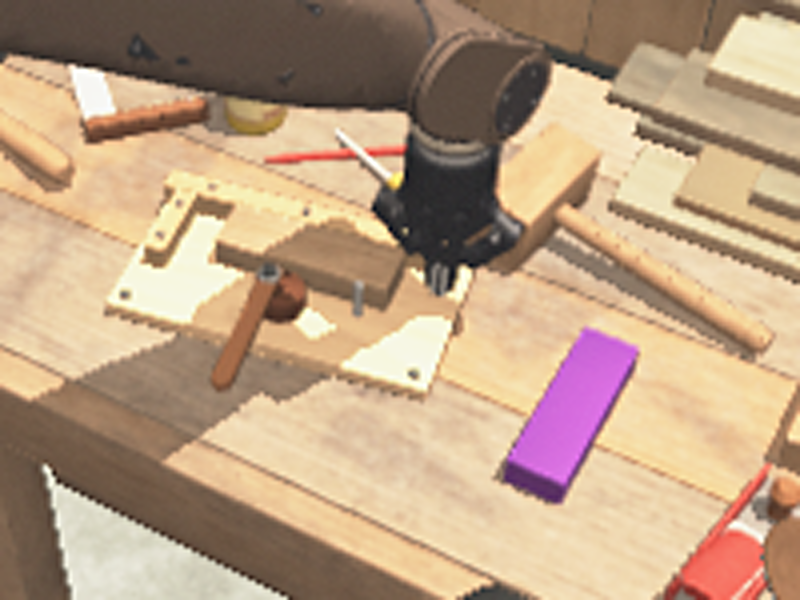

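```bash
python3 -m jog '[{"grip":1,"x":0,"y":-2,"z":4,"rx":0,"ry":0,"rz":0},{"grip":1,"x":5,"y":0,"z":2,"rx":0,"ry":0,"rz":0},{"grip":1,"x":5,"y":0,"z":0,"rx":0,"ry":0,"rz":0},{"grip":1,"x":5,"y":0,"z":0,"rx":0,"ry":0,"rz":0},{"grip":1,"x":5,"y":0,"z":0,"rx":0,"ry":0,"rz":0},{"grip":1,"x":5,"y":0,"z":0,"rx":0,"ry":0,"rz":0},{"grip":1,"x":5,"y":0,"z":0,"rx":0,"ry":0,"rz":0},{"grip":1,"x":5,"y":0,"z":0,"rx":0,"ry":0,"rz":0}]'
python3 -m jog '[{"grip":1,"x":4,"y":0,"z":0,"rx":0,"ry":0,"rz":0},{"grip":1,"x":4,"y":0,"z":0,"rx":0,"ry":0,"rz":0},{"grip":1,"x":4,"y":0,"z":0,"rx":0,"ry":0,"rz":0},{"grip":1,"x":0,"y":0,"z":0,"rx":0,"ry":0,"rz":0}]'
python3 - <<'E'
from h import *
from plant import read_camera
import cv2
goto(49,-74,29)
for n in("top","scene"): cv2.imwrite(f"pics/{n}3.png",cv2.resize(read_camera(n)["frame"][165:265,190:323,::-1],None,fx=6,fy=6,interpolation=cv2.INTER_CUBIC))
E
```

```text
time: 3.97
eef_pos: [0.6459, -0.038, 0.2019]
tcp_rot: [0.643, 0.766, -0.0, 0.0]
contact_force: [-0.7, -0.6, 0.5]
opening: -0.003
time: 4.3
eef_pos: [0.6437, -0.026, 0.2017]
tcp_rot: [0.642, 0.766, 0.0, -0.0]
contact_force: [1.1, -0.5, 0.8]
opening: 0.002
t 4.3 yaw-jig 90.1 tilt 0.02 tip jig [ 48.6 -89.5] 28.7 dtool [15.6  0.4 -0.2] F [ 1.1 -0.5  0.8] q [-0.2   0.45  1.77  0.    0.92 -1.94] op 0.0015703340769597932
```

View pics/scene3.png

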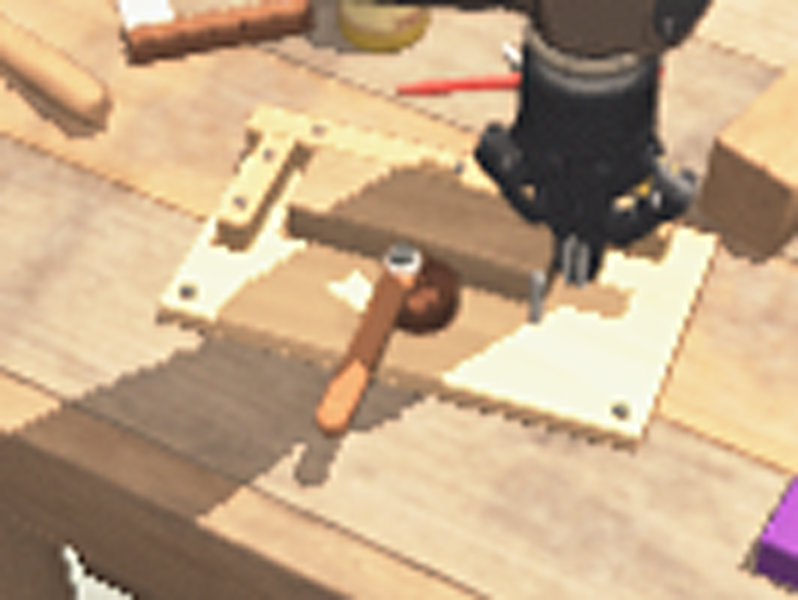

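View pics/top3.png

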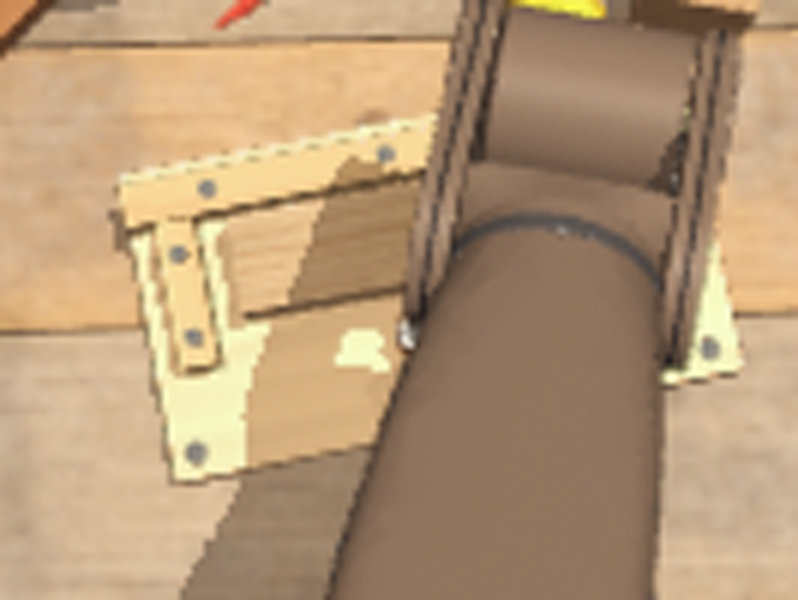

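```bash
python3 -m jog '[{"grip":1,"x":4,"y":0,"z":0,"rx":0,"ry":0,"rz":0},{"grip":1,"x":4,"y":0,"z":0,"rx":0,"ry":0,"rz":0},{"grip":1,"x":4,"y":0,"z":0,"rx":0,"ry":0,"rz":0},{"grip":1,"x":1,"y":0,"z":0,"rx":0,"ry":0,"rz":0},{"grip":1,"x":0,"y":0,"z":0,"rx":0,"ry":0,"rz":0}]'
python3 - <<'E'
from h import *
from plant import read_camera
import cv2
goto(49,-74,29)
for n in("top","scene"): cv2.imwrite(f"pics/{n}4.png",cv2.resize(read_camera(n)["frame"][165:240,205:305,::-1],None,fx=8,fy=8,interpolation=cv2.INTER_CUBIC))
E
```

```text
time: 4.82
eef_pos: [0.6415, -0.0135, 0.2017]
tcp_rot: [0.643, 0.766, -0.0, -0.0]
contact_force: [0.1, -0.1, -0.4]
opening: 0.0
t 4.82 yaw-jig 90.1 tilt 0.02 tip jig [ 48.5 -76.8] 28.7 dtool [ 2.8  0.5 -0.3] F [ 0.1 -0.1 -0.4] q [-0.18  0.44  1.78  0.    0.92 -1.93] op 0.0003533636694467859
```

View pics/scene4.png

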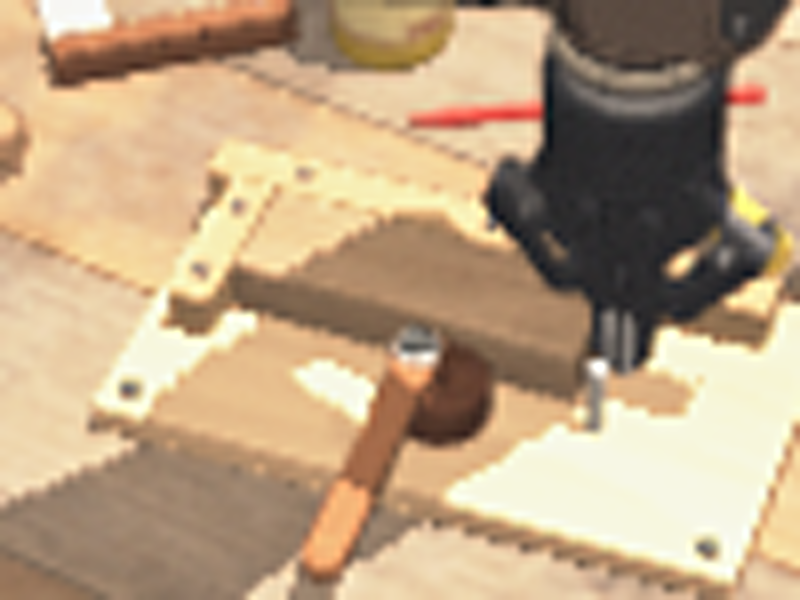

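View pics/top4.png

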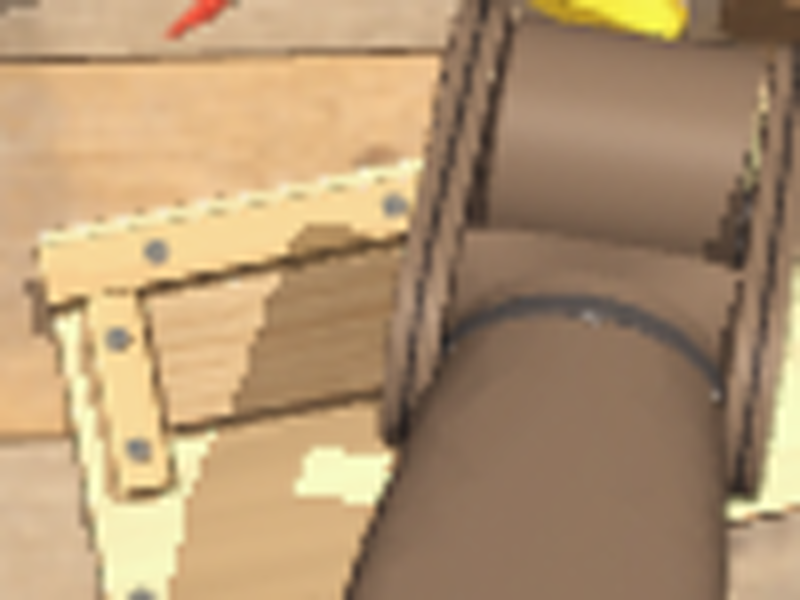

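```bash
python3 -m jog '[{"grip":1,"x":1,"y":0,"z":0,"rx":0,"ry":0,"rz":0},{"grip":1,"x":1,"y":0,"z":0,"rx":0,"ry":0,"rz":0},{"grip":1,"x":0,"y":0,"z":0,"rx":0,"ry":0,"rz":0}]';python3 -m jog '[{"grip":1,"x":1,"y":0,"z":0,"rx":0,"ry":0,"rz":0},{"grip":1,"x":0,"y":0,"z":0,"rx":0,"ry":0,"rz":0}]'
```

```text
time: 5.17
eef_pos: [0.6412, -0.012, 0.2018]
tcp_rot: [0.643, 0.766, -0.0, 0.0]
contact_force: [-0.7, -0.4, -0.9]
opening: 0.0
time: 5.33
eef_pos: [0.6411, -0.011, 0.2017]
tcp_rot: [0.643, 0.766, -0.0, 0.0]
contact_force: [0.1, -0.9, 0.5]
opening: 0.0
```

```bash
python3 -m jog '[{"grip":1,"x":1,"y":0,"z":0,"rx":0,"ry":0,"rz":0},{"grip":1,"x":1,"y":0,"z":0,"rx":0,"ry":0,"rz":0},{"grip":1,"x":0,"y":0,"z":0,"rx":0,"ry":0,"rz":0}]';python3 -m jog '[{"grip":1,"x":1,"y":0,"z":0,"rx":0,"ry":0,"rz":0},{"grip":1,"x":0,"y":0,"z":0,"rx":0,"ry":0,"rz":0}]'
python3 - <<'E'
from h import *
from plant import read_camera
import cv2
goto(49,-74,29)
for n in("top","scene"): cv2.imwrite(f"pics/{n}5.png",cv2.resize(read_camera(n)["frame"][165:240,205:305,::-1],None,fx=8,fy=8,interpolation=cv2.INTER_CUBIC))
E
```

```text
time: 5.58
eef_pos: [0.6414, -0.01, 0.2025]
tcp_rot: [0.643, 0.766, -0.0, 0.002]
contact_force: [1.2, -4.3, -0.9]
opening: 0.003
time: 5.75
eef_pos: [0.6415, -0.0096, 0.2028]
tcp_rot: [0.642, 0.766, -0.0, 0.003]
contact_force: [1.4, -6.7, -0.4]
opening: 0.0
t 5.75 yaw-jig 90.1 tilt 0.34 tip jig [ 49.8 -73.8] 29.8 dtool [-1.  -0.2  0.8] F [ 1.4 -6.7 -0.4] q [-0.17  0.44  1.78 -0.    0.92 -1.92] op 5.505803440857945e-05
```

View pics/scene5.png

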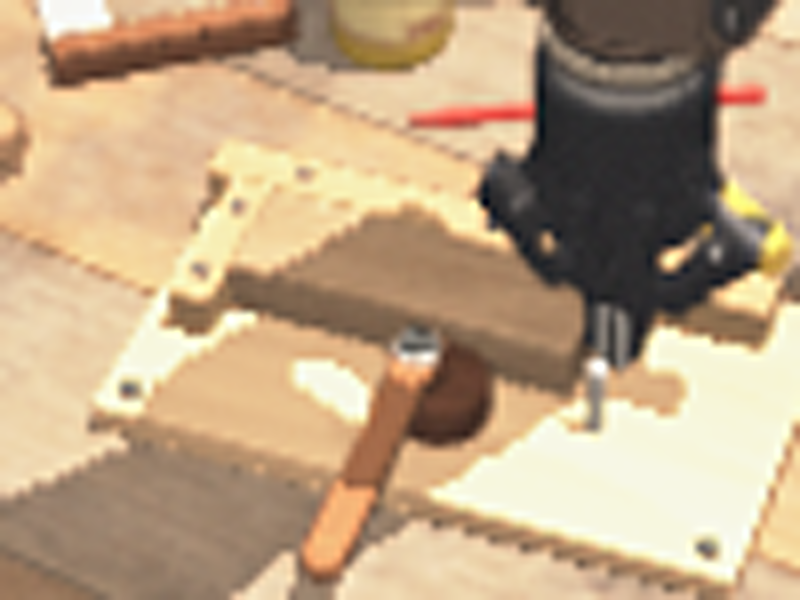

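View pics/top5.png

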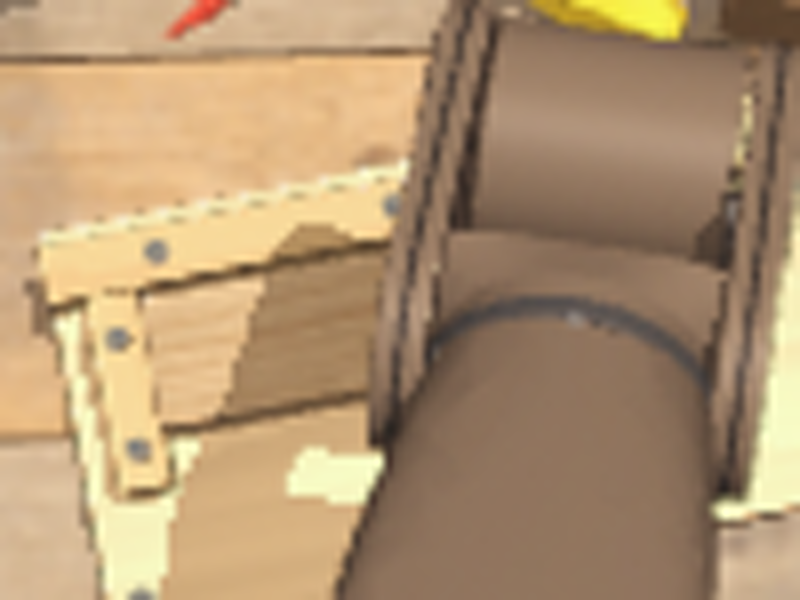

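```bash
python3 -m jog '[{"grip":1,"x":-8,"y":0,"z":0,"rx":0,"ry":0,"rz":0},{"grip":1,"x":-12,"y":0,"z":0,"rx":0,"ry":0,"rz":0},{"grip":1,"x":-12,"y":0,"z":-10,"rx":0,"ry":0,"rz":0},{"grip":1,"x":0,"y":0,"z":-30,"rx":0,"ry":0,"rz":0},{"grip":1,"x":0,"y":0,"z":-30,"rx":0,"ry":0,"rz":0},{"grip":1,"x":0,"y":0,"z":-30,"rx":0,"ry":0,"rz":0},{"grip":1,"x":0,"y":0,"z":-20,"rx":0,"ry":0,"rz":7},{"grip":1,"x":0,"y":0,"z":0,"rx":0,"ry":0,"rz":7}]'
python3 -m jog '[{"grip":1,"x":0,"y":0,"z":0,"rx":0,"ry":0,"rz":7},{"grip":1,"x":0,"y":0,"z":0,"rx":0,"ry":0,"rz":7},{"grip":1,"x":0,"y":0,"z":0,"rx":0,"ry":0,"rz":7},{"grip":1,"x":0,"y":0,"z":0,"rx":0,"ry":0,"rz":7},{"grip":1,"x":0,"y":0,"z":0,"rx":0,"ry":0,"rz":7},{"grip":1,"x":0,"y":0,"z":0,"rx":0,"ry":0,"rz":7},{"grip":1,"x":0,"y":0,"z":0,"rx":0,"ry":0,"rz":7},{"grip":1,"x":0,"y":0,"z":0,"rx":0,"ry":0,"rz":7}]'
python3 -m jog '[{"grip":1,"x":0,"y":0,"z":0,"rx":0,"ry":0,"rz":7},{"grip":1,"x":0,"y":0,"z":0,"rx":0,"ry":0,"rz":7},{"grip":1,"x":0,"y":0,"z":0,"rx":0,"ry":0,"rz":6},{"grip":1,"x":0,"y":0,"z":0,"rx":0,"ry":0,"rz":0},{"grip":1,"x":0,"y":0,"z":0,"rx":0,"ry":0,"rz":0}]'
python3 - <<'E'
from h import *
goto(-92,45,140)
E
```

```text
time: 6.52
eef_pos: [0.6478, -0.0407, 0.3295]
tcp_rot: [0.733, 0.68, 0.003, 0.005]
contact_force: [0.3, -0.7, 0.2]
opening: 0.0
time: 7.18
eef_pos: [0.6461, -0.0404, 0.3224]
tcp_rot: [0.967, 0.256, 0.0, -0.0]
contact_force: [-0.5, -0.5, -0.1]
opening: -0.0
time: 7.6
eef_pos: [0.6462, -0.0402, 0.3223]
tcp_rot: [0.996, 0.088, 0.0, -0.0]
contact_force: [-0.1, -0.1, -0.4]
opening: -0.001
t 7.6 yaw-jig 0.2 tilt 0.02 tip jig [  48.6 -103.9] 149.3 dtool [-140.1 -149.4    9.2] F [-0.1 -0.1 -0.4] q [-0.22  0.3   1.71  0.    1.13 -0.4 ] op -0.0013184714431455093
```

```bash
python3 -m jog '[{"grip":1,"x":-28,"y":-29.9,"z":0,"rx":0,"ry":0,"rz":0},{"grip":1,"x":-28,"y":-29.9,"z":0,"rx":0,"ry":0,"rz":0},{"grip":1,"x":-28,"y":-29.9,"z":0,"rx":0,"ry":0,"rz":0},{"grip":1,"x":-28,"y":-29.9,"z":0,"rx":0,"ry":0,"rz":0},{"grip":1,"x":-28,"y":-29.9,"z":0,"rx":0,"ry":0,"rz":0},{"grip":1,"x":0,"y":0,"z":0,"rx":0,"ry":0,"rz":0},{"grip":1,"x":0,"y":0,"z":0,"rx":0,"ry":0,"rz":0}]'
python3 - <<'E'
from h import *
from plant import read_camera
import cv2
goto(-92,45,38)
for n in("top","scene"): cv2.imwrite(f"pics/{n}6.png",cv2.resize(read_camera(n)["frame"][160:280,190:350,::-1],None,fx=5,fy=5,interpolation=cv2.INTER_CUBIC))
E
```

```text
time: 8.18
eef_pos: [0.4807, 0.0843, 0.3217]
tcp_rot: [0.996, 0.089, -0.0, -0.0]
contact_force: [-0.4, -0.1, 0.2]
opening: 0.002
t 8.18 yaw-jig 0.3 tilt 0.01 tip jig [-92.9  47.3] 148.7 dtool [  0.9   2.3 110.7] F [-0.4 -0.1  0.2] q [-0.03 -0.04  2.1   0.    1.09 -0.21] op 0.0023996062024530694
```

View pics/scene6.png

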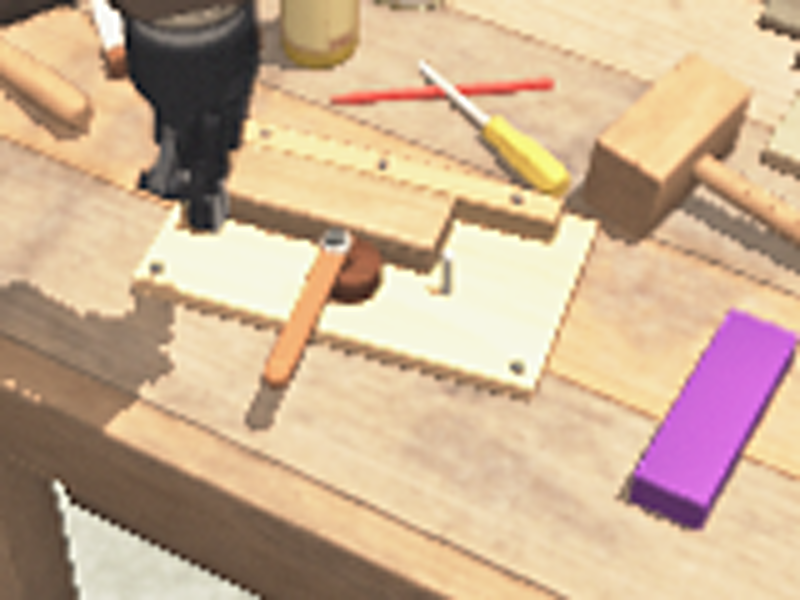

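View pics/top6.png

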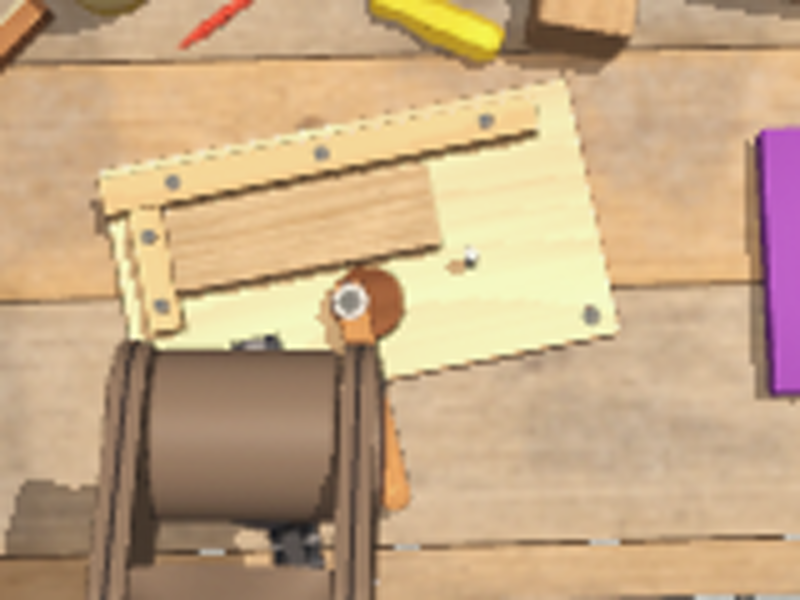

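```bash
python3 -m jog '[{"grip":1,"x":0,"y":0,"z":25,"rx":0,"ry":0,"rz":0},{"grip":1,"x":0,"y":0,"z":25,"rx":0,"ry":0,"rz":0},{"grip":1,"x":0,"y":0,"z":25,"rx":0,"ry":0,"rz":0},{"grip":1,"x":0,"y":0,"z":20,"rx":0,"ry":0,"rz":0},{"grip":1,"x":0,"y":2,"z":11,"rx":0,"ry":0,"rz":0},{"grip":1,"x":0,"y":0,"z":6,"rx":0,"ry":0,"rz":0},{"grip":1,"x":0,"y":0,"z":0,"rx":0,"ry":0,"rz":0}]'
python3 - <<'E'
from h import *
from plant import read_camera
import cv2
goto(-92,20,37)
for n in("scene",): cv2.imwrite(f"pics/{n}7.png",cv2.resize(read_camera(n)["frame"][160:280,190:350,::-1],None,fx=5,fy=5,interpolation=cv2.INTER_CUBIC))
E
```

```text
time: 8.87
eef_pos: [0.4832, 0.0806, 0.2089]
tcp_rot: [0.996, 0.087, -0.001, -0.0]
contact_force: [0.3, 0.9, 0.4]
opening: 0.001
t 8.87 yaw-jig -0.0 tilt 0.1 tip jig [-91.4  43.3] 35.9 dtool [-0.9 23.3 -1.1] F [0.3 0.9 0.4] q [-0.04  0.14  2.15 -0.    0.85 -0.22] op 0.000583666138274419
```

View pics/scene7.png

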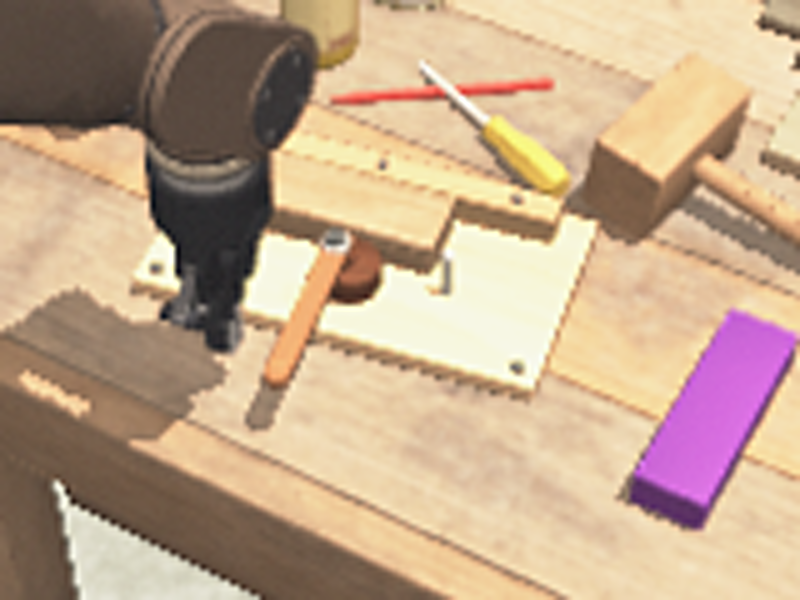

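```bash
python3 -m jog '[{"grip":1,"x":0,"y":8,"z":-1,"rx":0,"ry":0,"rz":0},{"grip":1,"x":0,"y":8,"z":0,"rx":0,"ry":0,"rz":0},{"grip":1,"x":0,"y":7,"z":0,"rx":0,"ry":0,"rz":0},{"grip":1,"x":-1.4,"y":8,"z":0,"rx":0,"ry":0,"rz":-5},{"grip":1,"x":-1.4,"y":8,"z":0,"rx":0,"ry":0,"rz":-5},{"grip":1,"x":-1.4,"y":8,"z":0,"rx":0,"ry":0,"rz":-5},{"grip":1,"x":-1.4,"y":8,"z":0,"rx":0,"ry":0,"rz":-5},{"grip":1,"x":-1.4,"y":8,"z":0,"rx":0,"ry":0,"rz":-5}]'
python3 - <<'E'
from h import *
from plant import read_camera
import cv2
goto(-92,20,37)
for n in("scene",): cv2.imwrite(f"pics/{n}8.png",cv2.resize(read_camera(n)["frame"][160:280,190:350,::-1],None,fx=5,fy=5,interpolation=cv2.INTER_CUBIC))
E
```

```text
time: 9.58
eef_pos: [0.494, 0.0183, 0.2119]
tcp_rot: [0.953, 0.302, 0.001, -0.0]
contact_force: [0.4, 2.7, 0.8]
opening: 0.004
t 9.58 yaw-jig 25.2 tilt 0.1 tip jig [-90.9 -19.9] 38.9 dtool [ 16.3 -36.5   1.9] F [0.4 2.7 0.8] q [-0.17  0.15  2.14  0.    0.85 -0.78] op 0.004406897542009289
```

View pics/scene8.png

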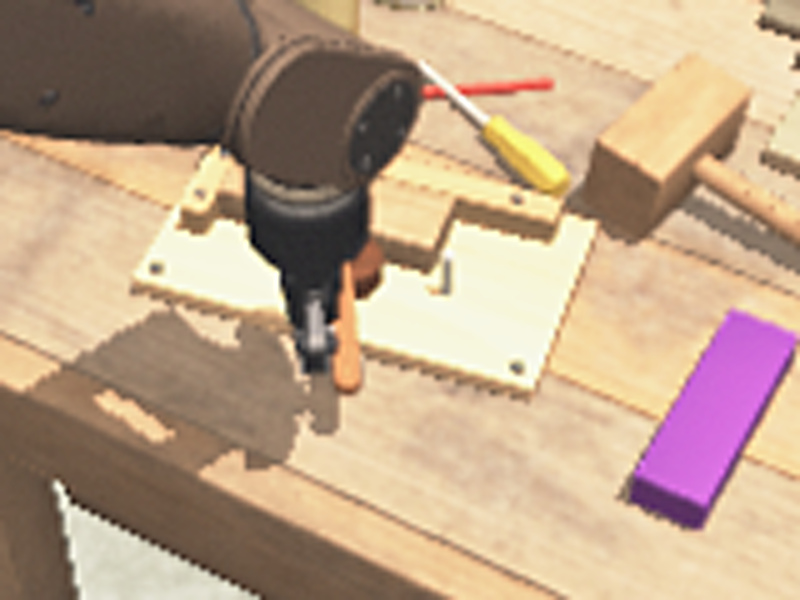

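```bash
python3 -m jog '[{"grip":1,"x":-1.4,"y":8,"z":0,"rx":0,"ry":0,"rz":-5},{"grip":1,"x":-1.4,"y":8,"z":0,"rx":0,"ry":0,"rz":-5},{"grip":1,"x":-1.4,"y":8,"z":0,"rx":0,"ry":0,"rz":-5},{"grip":1,"x":-1.4,"y":8,"z":0,"rx":0,"ry":0,"rz":-5},{"grip":1,"x":-1.4,"y":8,"z":0,"rx":0,"ry":0,"rz":-5},{"grip":1,"x":-1.4,"y":8,"z":0,"rx":0,"ry":0,"rz":-5},{"grip":1,"x":-1.4,"y":8,"z":0,"rx":0,"ry":0,"rz":-5}]'
python3 - <<'E'
from h import *
from plant import read_camera
import cv2
goto(-15,-91,37)
for n in("scene",): cv2.imwrite(f"pics/{n}9.png",cv2.resize(read_camera(n)["frame"][160:280,190:350,::-1],None,fx=5,fy=5,interpolation=cv2.INTER_CUBIC))
E
```

```text
time: 10.22
eef_pos: [0.5294, -0.0245, 0.211]
tcp_rot: [0.818, 0.575, -0.001, -0.001]
contact_force: [-3.7, -0.2, 2.8]
opening: -0.001
t 10.22 yaw-jig 60.2 tilt 0.16 tip jig [-64.3 -68.2] 38.0 dtool [ 4.6 53.6  0.9] F [-3.7 -0.2  2.8] q [-0.24  0.22  2.05 -0.    0.87 -1.46] op -0.0014590694275413705
```

View pics/scene9.png

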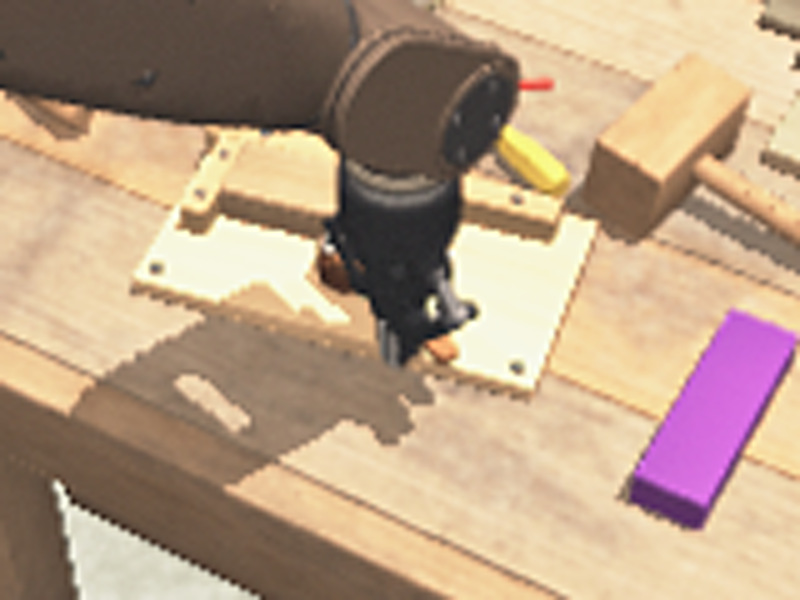

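```bash
python3 -m jog '[{"grip":1,"x":-0.9,"y":4.8,"z":0,"rx":0,"ry":0,"rz":-3},{"grip":1,"x":-0.9,"y":4.8,"z":0,"rx":0,"ry":0,"rz":-3},{"grip":1,"x":-0.9,"y":4.8,"z":0,"rx":0,"ry":0,"rz":-3},{"grip":1,"x":-0.9,"y":4.8,"z":0,"rx":0,"ry":0,"rz":-3},{"grip":1,"x":-0.9,"y":4.8,"z":0,"rx":0,"ry":0,"rz":-3},{"grip":1,"x":-0.9,"y":4.8,"z":0,"rx":0,"ry":0,"rz":-3},{"grip":1,"x":-0.9,"y":4.8,"z":0,"rx":0,"ry":0,"rz":-3}]'
python3 - <<'E'
from h import *
goto(-20,-91,37)
E
```

```text
time: 10.85
eef_pos: [0.5605, -0.0371, 0.2107]
tcp_rot: [0.701, 0.713, -0.002, -0.001]
contact_force: [-6.6, -2.5, 2.2]
opening: 0.003
t 10.85 yaw-jig 81.0 tilt 0.27 tip jig [-36.1 -86.1] 37.7 dtool [-2.5 15.9  0.6] F [-6.6 -2.5  2.2] q [-0.25  0.28  1.98 -0.    0.89 -1.83] op 0.0032172292753776606
```

```bash
python3 -m jog '[{"grip":1,"x":-0.9,"y":4.8,"z":0,"rx":0,"ry":0,"rz":-3},{"grip":1,"x":-0.9,"y":4.8,"z":0,"rx":0,"ry":0,"rz":-3},{"grip":1,"x":-0.9,"y":4.8,"z":0,"rx":0,"ry":0,"rz":-3},{"grip":1,"x":0,"y":0,"z":0,"rx":0,"ry":0,"rz":0}]'
python3 - <<'E'
from h import *
goto(-20,-91,37)
E
python3 -m jog '[{"grip":1,"x":0,"y":2,"z":0,"rx":0,"ry":0,"rz":0},{"grip":1,"x":0,"y":2,"z":0,"rx":0,"ry":0,"rz":0},{"grip":1,"x":0,"y":0,"z":0,"rx":0,"ry":0,"rz":0}]'
python3 - <<'E'
from h import *
from plant import read_camera
import cv2
goto(-20,-91,37)
for n in("scene",): cv2.imwrite(f"pics/{n}10.png",cv2.resize(read_camera(n)["frame"][160:280,190:350,::-1],None,fx=5,fy=5,interpolation=cv2.INTER_CUBIC))
E
```

```text
time: 11.18
eef_pos: [0.5752, -0.0392, 0.2108]
tcp_rot: [0.643, 0.766, -0.002, -0.001]
contact_force: [-4.1, -4.6, 1.1]
opening: -0.004
t 11.18 yaw-jig 90.0 tilt 0.29 tip jig [-22.  -90.9] 37.8 dtool [-0.3  1.2  0.8] F [-4.1 -4.6  1.1] q [-0.24  0.31  1.94 -0.    0.9  -1.99] op -0.004038638890829011
time: 11.43
eef_pos: [0.5785, -0.0387, 0.2107]
tcp_rot: [0.644, 0.765, -0.003, -0.002]
contact_force: [-6.8, -5.8, 3.6]
opening: -0.003
t 11.43 yaw-jig 89.9 tilt 0.41 tip jig [-19. -91.] 37.7 dtool [-0.2 -2.2  0.7] F [-6.8 -5.8  3.6] q [-0.24  0.32  1.93 -0.01  0.9  -1.98] op -0.002696991863888957
```

View pics/scene10.png

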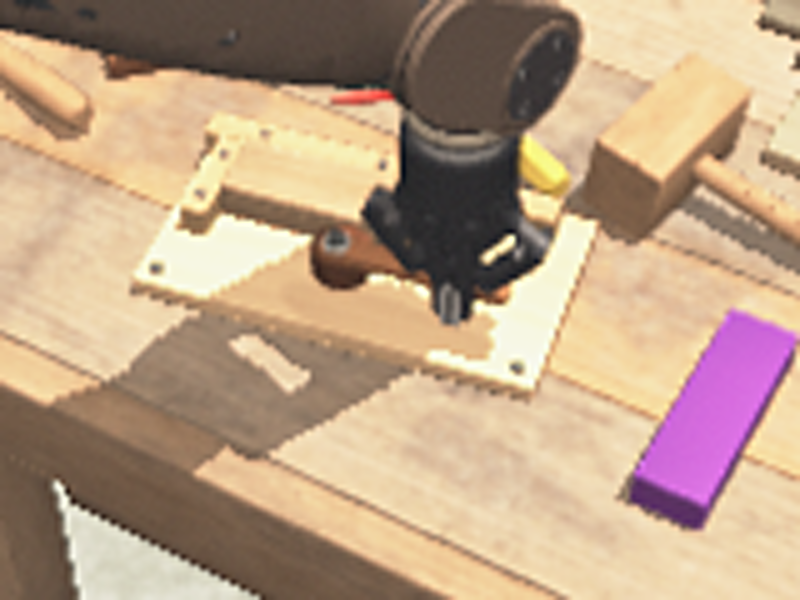

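```bash
for i in 1; do python3 -m jog '[{"grip":1,"x":0,"y":1.5,"z":0,"rx":0,"ry":0,"rz":0},{"grip":1,"x":0,"y":1.5,"z":0,"rx":0,"ry":0,"rz":0},{"grip":1,"x":0,"y":0,"z":0,"rx":0,"ry":0,"rz":0}]'; done
python3 -c "
from h import *
goto(-20,-91,37)"
python3 -m jog '[{"grip":1,"x":0,"y":1.5,"z":0,"rx":0,"ry":0,"rz":0},{"grip":1,"x":0,"y":1.5,"z":0,"rx":0,"ry":0,"rz":0},{"grip":1,"x":0,"y":0,"z":0,"rx":0,"ry":0,"rz":0}]'
python3 -c "
from h import *
goto(-20,-91,37)"
```

```text
time: 11.73
eef_pos: [0.5805, -0.0385, 0.2106]
tcp_rot: [0.643, 0.766, -0.005, -0.004]
contact_force: [-13.6, -8.0, 8.8]
opening: -0.003
t 11.73 yaw-jig 90.0 tilt 0.76 tip jig [-18.2 -91.1] 37.6 dtool [-0.1 -4.1  0.7] F [-13.6  -8.    8.8] q [-0.24  0.32  1.92 -0.01  0.91 -1.98] op -0.003107714420353022
time: 11.98
eef_pos: [0.582, -0.0383, 0.2105]
tcp_rot: [0.643, 0.766, -0.008, -0.007]
contact_force: [-22.3, -9.9, 15.5]
opening: 0.001
t 11.98 yaw-jig 90.0 tilt 1.25 tip jig [-18.1 -91.1] 37.6 dtool [ 0.  -5.7  0.6] F [-22.3  -9.9  15.5] q [-0.24  0.33  1.92 -0.01  0.92 -1.98] op 0.0006216609975452557
```

```bash
python3 -m jog '[{"grip":1,"x":0,"y":-3,"z":0,"rx":0,"ry":0,"rz":0},{"grip":1,"x":0,"y":-4,"z":0,"rx":0,"ry":0,"rz":0},{"grip":1,"x":0,"y":-8,"z":0,"rx":0,"ry":0,"rz":0},{"grip":1,"x":0,"y":-15,"z":0,"rx":0,"ry":0,"rz":0},{"grip":1,"x":0,"y":-10,"z":-10,"rx":0,"ry":0,"rz":0},{"grip":1,"x":0,"y":0,"z":-30,"rx":0,"ry":0,"rz":0},{"grip":1,"x":0,"y":0,"z":-30,"rx":0,"ry":0,"rz":0},{"grip":1,"x":0,"y":0,"z":-30,"rx":0,"ry":0,"rz":0}]'
python3 -m jog '[{"grip":1,"x":-36,"y":0,"z":-10,"rx":0,"ry":0,"rz":0},{"grip":1,"x":-36,"y":0,"z":-10,"rx":0,"ry":0,"rz":0},{"grip":1,"x":-36,"y":0,"z":0,"rx":0,"ry":0,"rz":0},{"grip":1,"x":-36,"y":0,"z":0,"rx":0,"ry":0,"rz":0},{"grip":1,"x":-36,"y":0,"z":0,"rx":0,"ry":0,"rz":0},{"grip":1,"x":0,"y":0,"z":0,"rx":0,"ry":0,"rz":0},{"grip":1,"x":0,"y":0,"z":0,"rx":0,"ry":0,"rz":0},{"grip":1,"x":0,"y":0,"z":0,"rx":0,"ry":0,"rz":0}]'
python3 - <<'E'
from h import *
from plant import read_camera
import cv2
goto(-20,-91,37)
c=read_camera("top")["frame"][165:265,200:333,::-1];cv2.imwrite("pics/top11.png",cv2.resize(c,None,fx=6,fy=6,interpolation=cv2.INTER_CUBIC))
c=read_camera("scene")["frame"][175:250,205:305,::-1];cv2.imwrite("pics/scene11.png",cv2.resize(c,None,fx=8,fy=8,interpolation=cv2.INTER_CUBIC))
E
```

```text
time: 12.65
eef_pos: [0.5457, -0.0431, 0.3118]
tcp_rot: [0.644, 0.765, 0.0, -0.0]
contact_force: [0.9, 0.0, 0.4]
opening: -0.0
time: 13.32
eef_pos: [0.5773, -0.2203, 0.3306]
tcp_rot: [0.643, 0.766, 0.0, -0.0]
contact_force: [-0.8, 0.2, -1.2]
opening: 0.002
t 13.32 yaw-jig 90.0 tilt 0.03 tip jig [ -50.4 -269.3] 157.6 dtool [178.3  30.3 120.7] F [-0.8  0.2 -1.2] q [-0.53  0.23  1.78  0.    1.13 -2.27] op 0.0018724953493775242
```

View pics/scene11.png

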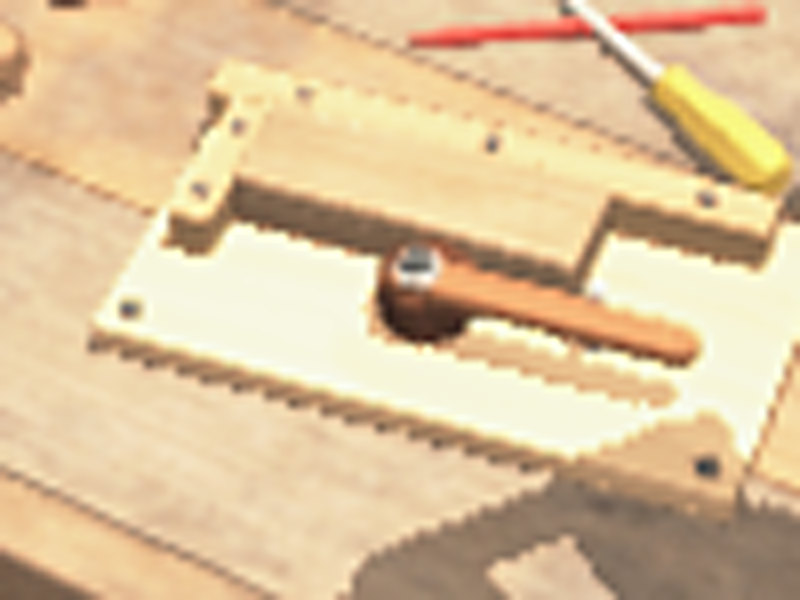

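View pics/top11.png

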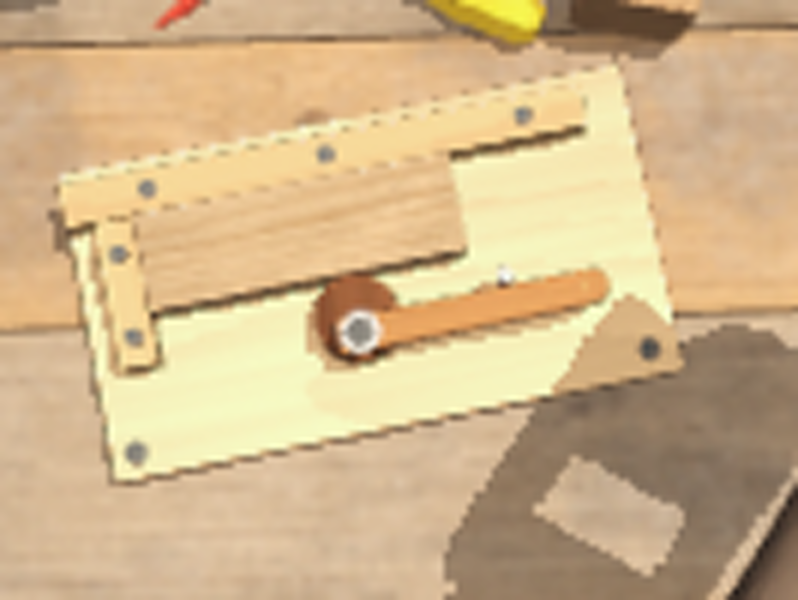

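```bash
python3 - <<'E'
from h import *
p=np.load("jig.npy")
for n,u,z in [("offL-fence",(137,213),.048),("offR-fence",(452,155),.048),("offBR",(466,252),.048),("offBL",(155,312),.048),("pivot",(359,330),.06),("leverend",(608,283),.056)]:
    print(n,w2j(p,unproj("top",crop(*u,(200,165),6),z)).round(1))
E
```

```text
offL-fence [82.5 98.3]
offR-fence [ 80.3 -60.1]
offBR [ 31.2 -57.3]
offBL [32.2 98.5]
pivot [1.9 1.6]
leverend [   1.2 -122.2]
```

```bash
python3 -c "
from plant import *
print(sign_off(), get_state()['contact_force'])"
```

```text
the job is handed in; nothing more can be done
the job is handed in; nothing more can be done
```

The offcut is seated against the end stop and the lever is closed at the steel pin. I handed the job in at about 13.4 s, and `sign_off()` gives no verdict.

**What I did:** with the gripper shut, I pushed the offcut by its free end until it stalled at the stop at about 7 N, with the lever still open. I then swept the lever round until it stalled at the pin at about 24 N sideways. There was also about 15 N upward on the finger at that moment. After that I backed off and raised the arm well clear.

**Last checks, from the top picture (good to about 2 mm):**

| Check | Measured (jig frame) | Target |
|---|---|---|
| Offcut end against the stop | y ≈ 98 to 98.5 mm | stop at 100 mm |
| Offcut side against the fence | x ≈ 80.3 to 82.5 mm | fence at 82 mm |
| Offcut angle to the fence | about 0.006 to 0.014 rad | under 0.03 rad |
| Lever direction | within about 0.5° of the jig's -y | along -y, touching the pin |

- **Disagreement:** the two ends of the offcut's fence side differ by 2.2 mm, which is about the reading error. Both are within the 2.5 mm limit.
- **Not checked:** I could not measure the cam's pressing force directly. I infer it from the push rising as the lever closed and from the cam visibly touching the offcut.
- **Bystanders:** no contact showed on the wrist force and I steered well clear of them. I did not measure the tape measure, block plane or cork block again at the end.

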